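# Tidy the goldsmith's bench onto its outline pads

### The job

Tidy the goldsmith's bench: set each of the four loose tools (bench brush, wooden ring clamp, round wax tin, square steel block) on the cork pad that shows its own dark outline, right way up, lying over the outline and lined up with it (either way round). Do not knock over or push aside the little blue ring stand. Let go of everything when you are done.

Things in the scene. Friction and masses are not known exactly. Their poses are not given: they have to be found in the camera images.
- brush_mid (a point): Loose bench brush lying bristles down: pale wooden back with rounded ends, black bristles below (slightly narrower). 130 mm long, 44 mm wide, 38 mm high; the wood is the upper 20 mm. About 120 g. The point is its centre, half-way up (19 mm above its underside); x along its length, y across, z up. Starts flat on the bench top.
- clamp_mid (a point): Loose wooden ring clamp, lying flat: brown wood, bow-tie shape, 134 mm long, 24 mm wide at the waist in its middle and 34 mm at both ends, 24 mm high (25 mm at the brass band round the waist, which is 26 mm wide). About 90 g. The point is its centre, half-way up (12 mm above its underside); x along its length, y across, z up. Starts flat on the bench top.
- tin_mid (a point): Loose closed round tin of wax, copper and brass coloured, 50 mm in diameter, 26 mm high, about 110 g. The point is its centre, half-way up (13 mm above its underside); z up; its yaw does not matter. Starts flat on the bench top.
- block_mid (a point): Loose square steel bench block, dark grey with a polished bright square on top, 50 x 50 mm, 22 mm high, about 430 g. The point is its centre, half-way up (11 mm above its underside); x and y along its sides, z up. Starts flat on the bench top.
- brush_spot (a point): Place for the brush: fixed cork pad, 150 x 64 x 4 mm, with a dark outline with rounded ends, 130 x 44 mm. Its origin is the centre of the pad's top face, 4 mm above the bench top, and of the outline; z up, x along the outline's length.
- clamp_spot (a point): Place for the ring clamp: fixed cork pad, 150 x 56 x 4 mm, with a dark bow-tie outline 130 mm long (24 mm waist, 34 mm ends). Its origin is the centre of the pad's top face, 4 mm above the bench top, and of the outline; z up, x along the outline's length.
- tin_spot (a point): Place for the tin: fixed square cork pad, 74 x 74 x 4 mm, with a dark disc of 50 mm diameter. Its origin is the centre of the pad's top face, 4 mm above the bench top, and of the outline; z up.
- block_spot (a point): Place for the steel block: fixed square cork pad, 74 x 74 x 4 mm, with a dark 50 mm square. Its origin is the centre of the pad's top face, 4 mm above the bench top, and of the outline; z up, x and y along the square's sides (the block fits in any quarter turn).
- ringstand: Bystander, to be left alone: loose dark blue cone with a foot 40 mm in diameter, 52 mm high, with a gold ring on it. Origin at the centre of its underside, z up. It stands on the bench among the other things.
There are look-alikes about, which are no part of the job. Several things look just like the part that bears tin_mid: the one meant starts farthest to the robot's right. There is more than one size of the part that bears clamp_mid; the job needs the larger.

How it is judged:
By the outcome, as a careful person would: the job done as asked, in the order asked, and still so for the second after the job is handed in, with the robot touching nothing.
It also fails if it takes over 104 s, if anything falls off the work surface, if the arm or the gripper's body presses on something with over 40 N, if the wrist force passes 120 N, or if a joint passes its speed limit or range.

### The arm

A 6-joint arm with a two-finger parallel gripper is mounted at the origin on the work surface. World frame = base frame: x ahead of the robot, y to its left, z up, the work surface at z = 0. Lengths are in m, angles in rad, forces in N, time in s.
With the tool pointing down it reaches from about 0.35 to 0.775 m from the base axis. Payload 5.5 kg.
Tool frame: the origin (TCP) lies at the very end of the fingers, on their centre line; the grasp point (between the pads) lies 19 mm behind it; x points along the fingers, y is the direction in which the jaws open and shut, and the axes are right-handed (so a half turn about x gives the same grasp; the last joint's range is limited). The gripper opens to 85 mm and grips with 20 to 120 N. Pads are 22 mm wide; open, the fingers measure 114 mm over their backs; the gripper's body (76 mm by 85 mm) begins 54 mm behind the grasp point. The pads swing forward as they close: fully open they stand 13 mm farther back than shut.
Start: joints at [1.155, 0.313, 0.046, 1.304, 0, 1.431], TCP at [0.157, 0.553, 0.231] pointing down, gripper open.
Joint ranges: [-2.76, 2.76], [-0.86, 1.69], [-1.03, 1.26], [-2.2, 2.34], [-1.47, 1.5], [-3.14, 3.14]. Speed limits (rad/s): [2.57, 2.57, 3.14, 3.14, 3.14, 3.14].

### API

Orientations are given as a unit quaternion [w, x, y, z].
In Python, from workcell import readout, cams, env, finder gives the robot as it stands.
- The arm moves only by the tool drive_tool, never from a script. Its argument "moves" is a list that holds one entry, the list of rows, each a list of 7 numbers: the shift along the tool's x, y, z in m, then the turn, a rotation vector about the tool's x, y, z in rad, then the closure in counts, from 0 (fully open) to 255 (shut). A call has exactly 5 rows; each row is the pose to reach, as a shift and turn from the pose measured when the call began, along the tool's axes at that moment; what a row does not reach only later rows make up. A row lasts 1/8 s, in which the tool goes at most 62.5 mm and 10.7 degrees, less where a joint would pass 70% of its speed; a pose out of reach is approached as far as the arm can. A call with a gripper value outside its range is refused whole. The fingers move at their own pace and stop on an object; "squeeze" is the grip in N (left out, the last holds). Time passes only in rows, so rows that repeat a pose let the fingers close, or fill a call up. It gives the time, the measured TCP pose, the force and the opening at its end, in the units of the state.
- readout.get_state(): the state, without advancing time (a new reading comes with each control period).
- cams.read_camera(name): name is "scene" or "top" or "wrist"; returns the picture (420x560x3 uint8, blue, green, red); there is no depth.
- cams.camera_params(name): a dict with "mtx" (3x3 intrinsics, pixels), "dist" ([k1, k2, p1, p2, k3] as OpenCV has them; the pictures are not rectified), "R" (3x3) and "t" (3): a world point X has camera coordinates R X + t; the wrist camera has in their place "mount" (4x4, takes a point from camera to tool coordinates, whose origin is the TCP and whose axes are the tool frame's). Camera axes: x right, y down, z forward; pixel columns grow to the right and rows downward; lengths in m; the calibration is good to about 2 mm. A picture is of the moment at which its call begins: read the wrist's pose just before it. camera_params takes no time and is no camera call.
- env.hand_in(): hands the job in, once; it reports no verdict.
Trained networks look in the newest picture that a camera, given by its name, has taken for a name from the list of things; names that differ only in an ending like _2 or _b are one class to them, and where a whole thing is asked for, a point or a joint stands for the part that bears it (a point fixed in the world has none). Each returns a list of dicts, best first, with "conf" (0 to 1); they miss things now and then, are a little off and sometimes report something else, mostly with a low value. They report only what shows in the picture. A call takes as long as a camera call. They do not tell look-alikes from the thing itself.
- finder.regions_of(camera, name): "pixels" (420x560 bool, what is visible of it) and "point" ([column, row] in pixels, amid what is visible of it).
The state is a dict: "clock": time; "joint_pos": joint angles; "qvel": joint speeds; "tau": joint torques, N m; "tcp_pos": TCP position; "orientation": TCP orientation; "wrist_force": force on the tool from outside, world axes, zero at the start; "ft_torque": the same for the moment, N m; "finger_gap": finger opening in m.
Only numpy, scipy, OpenCV 4.12 (cv2) and the standard library are available. Lean on these libraries where they do the work, as an engineer would, in place of code of your own. Each camera call takes 0.05 s, during which the arm holds its last target.

## Working session

There is one attempt and no reset: what is moved stays moved. The work goes in short steps, Python scripts to look and compute and a tool call to move; the robot and the scene stay as the last step left them, time stands still between calls to the robot, and variables do not carry over. Pictures are saved under pics/ and viewed, and the job is handed in when it is done.

Besides the shell and the picture viewer there is one more tool, called by a JSON object that holds its "method" and its "body", one argument or row to a line. drive_tool: Moves the arm, as the interface text tells. Its arguments: {"type":"object","properties":{"moves":{"type":"array"},"squeeze":{"type":"number"}},"required":["moves"]}

```bash
ls; mkdir -p pics; python3 - <<'E'
from workcell import readout,cams,env,finder
import cv2
s=readout.get_state()
print({k:(v if not hasattr(v,'round') else v) for k,v in s.items()})
for n in ("scene","top"):
    im=cams.read_camera(n); cv2.imwrite(f"pics/{n}0.png",im)
    p=cams.camera_params(n); print(n,p)
print(cams.camera_params("wrist"))
E
```

```text
pics
{'clock': 0.0, 'joint_pos': array([ 1.15541290e+00,  3.14010602e-01,  4.49221421e-02,  1.30360209e+00,
       -1.39767202e-06,  1.43118647e+00]), 'qvel': array([ 8.78473265e-05, -5.00774360e-04, -1.14141573e-03,  8.32817191e-04,
        1.28110241e-04, -6.79877901e-04]), 'tau': array([-7.53712084e-04, -4.80629647e+01,  2.98531222e+01,  1.95909088e-02,
       -2.37329932e-04,  1.15099857e-05]), 'tcp_pos': array([0.15636263, 0.55277038, 0.23037984]), 'orientation': array([ 0.70021209,  0.09654775,  0.70057807, -0.0978362 ]), 'wrist_force': array([-0.49539946,  0.60395278,  0.22884643]), 'ft_torque': array([-0.02283574,  0.03297054,  0.04027289]), 'finger_gap': 0.08528232775977945}
scene {'mtx': array([[460.59232136,   0.        , 277.90315802],
       [  0.        , 460.59232136, 222.8589028 ],
       [  0.        ,   0.        ,   1.        ]]), 'dist': array([-0.00510812,  0.        ,  0.        ,  0.        ,  0.        ]), 'R': array([[-0.32463427,  0.94581264, -0.00714472],
       [ 0.49829093,  0.16459965, -0.8512421 ],
       [-0.80393952, -0.2799025 , -0.52472454]]), 't': 
[... 432 characters left out ...]
.68966175e-02,  8.04043359e-04, -9.96217010e-01]]), 't': array([-0.01720492,  0.49962399,  1.13012722])}
{'mtx': array([[349.68226065,   0.        , 279.75207311],
       [  0.        , 349.68226065, 214.22918848],
       [  0.        ,   0.        ,   1.        ]]), 'dist': array([-0.05270914,  0.        ,  0.        ,  0.        ,  0.        ]), 'mount': array([[ 6.26128027e-04, -3.16162009e-01,  9.48705008e-01,
        -1.42958443e-01],
       [ 9.99999744e-01,  5.27769206e-04, -4.84099156e-04,
        -9.65259948e-04],
       [-3.47643527e-04,  9.48705068e-01,  3.16162258e-01,
        -8.13356434e-02],
       [ 0.00000000e+00,  0.00000000e+00,  0.00000000e+00,
         1.00000000e+00]])}
```

View pics/top0.png

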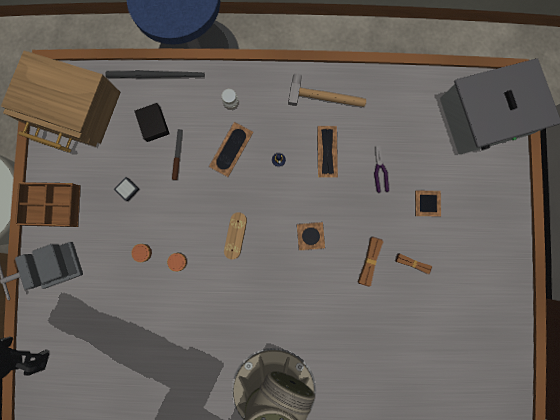

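View pics/scene0.png

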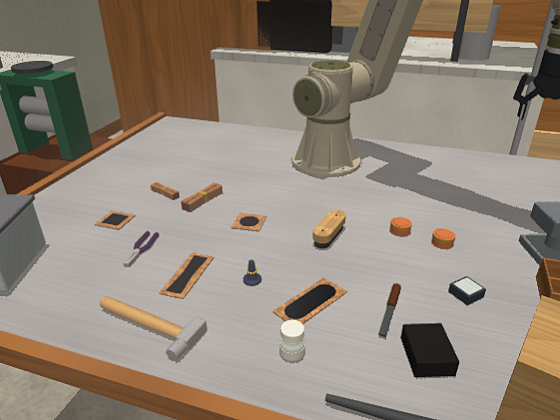

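```bash
cat > h.py <<'E'
from workcell import readout,cams,env,finder
import cv2,numpy as np
from scipy.spatial.transform import Rotation as Rn
def rot(q): return Rn.from_quat([q[1],q[2],q[3],q[0]])
def campose(n,s=None):
    p=cams.camera_params(n)
    if n!="wrist":
        R=np.array(p["R"]);t=np.array(p["t"]); return p,R.T,-R.T@t
    M=np.array(p["mount"]);Rt=rot(s["orientation"]).as_matrix()
    return p,Rt@M[:3,:3],Rt@M[:3,3]+s["tcp_pos"]
def p2w(n,uv,z,s=None):
    p,R,c=campose(n,s)
    uv=np.asarray(uv,float).reshape(-1,1,2)
    d=cv2.undistortPoints(uv,p["mtx"],p["dist"]).reshape(-1,2)
    d=np.c_[d,np.ones(len(d))]@R.T
    return c+d*((z-c[2])/d[:,2])[:,None]
def w2p(n,X,s=None):
    p,R,c=campose(n,s)
    return cv2.projectPoints((np.asarray(X,float).reshape(-1,3)-c)@R,np.zeros(3),np.zeros(3),p["mtx"],p["dist"])[0].reshape(-1,2)
def fit(n,mask,z,s=None,big=True):
    m=mask.astype(np.uint8)
    if big:
        k,l,st,_=cv2.connectedComponentsWithStats(m)
        m=(l==1+np.argmax(st[1:,4])).astype(np.uint8)
    c=max(cv2.findContours(m,cv2.RETR_EXTERNAL,cv2.CHAIN_APPROX_NONE)[0],key=cv2.contourArea)
    vv,uu=np.nonzero(m); P=p2w(n,np.c_[uu,vv],z,s)[:,:2]
    ce=P.mean(0)
    W=p2w(n,c.reshape(-1,2),z,s)[:,:2]
    r=cv2.minAreaRect((W*1000).astype(np.float32))
    a=np.radians(r[2]); 
    if r[1][0]<r[1][1]: a+=np.pi/2
    a=(a+np.pi/2)%np.pi-np.pi/2
    pa=np.linalg.eigh(np.cov((P-ce).T))[1][:,1]
    return dict(mean=ce.round(4),rect=np.round(np.array(r[0])/1000,4),size=np.round(sorted(r[1]),1),yaw=round(float(np.degrees(a)),1),pca=round(float(np.degrees(np.arctan(pa[1]/pa[0]))),1),px=(round(uu.mean()),round(vv.mean())))
Z=dict(brush_mid=.038,clamp_mid=.024,tin_mid=.026,block_mid=.022,brush_spot=.004,clamp_spot=.004,tin_spot=.004,block_spot=.004,ringstand=0.02)
E
python3 - <<'E'
from h import *
im=cams.read_camera("top")
for n,z in Z.items():
    for r in finder.regions_of("top",n):
        if r["conf"]>.2: print(n,round(r["conf"],2),np.round(r["point"]),r["pixels"].sum(),fit("top",r["pixels"],z))
E
python3 - <<'E'
import cv2
im=cv2.imread('pics/top0.png')
c=im[110:290,100:440]; cv2.imwrite('pics/crop0.png',cv2.resize(c,None,fx=2.3,fy=2.3,interpolation=cv2.INTER_CUBIC))
E
```

```text
brush_mid 0.86 [234. 232.] 695 {'mean': array([0.4254, 0.1134]), 'rect': array([0.4258, 0.1131]), 'size': array([ 44.3, 125.6]), 'yaw': -9.4, 'pca': -9.6, 'px': (235, 235)}
clamp_mid 0.95 [371. 265.] 609 {'mean': array([ 0.3598, -0.2598]), 'rect': array([ 0.3606, -0.2602]), 'size': array([ 38.2, 135.9]), 'yaw': -15.9, 'pca': -15.8, 'px': (370, 261)}
clamp_mid 0.65 [414. 264.] 279 {'mean': array([ 0.3564, -0.3789]), 'rect': array([ 0.3558, -0.3793]), 'size': array([ 23.1, 101.4]), 'yaw': 69.2, 'pca': 69.2, 'px': (413, 263)}
tin_mid 0.73 [177. 261.] 303 {'mean': array([0.3491, 0.2713]), 'rect': array([0.3477, 0.2714]), 'size': array([49.2, 55.5]), 'yaw': -88.7, 'pca': -85.4, 'px': (177, 261)}
tin_mid 0.69 [141. 249.] 284 {'mean': array([0.3719, 0.372 ]), 'rect': array([0.3714, 0.3715]), 'size': array([46.8, 53.5]), 'yaw': -88.5, 'pca': -87.6, 'px': (141, 252)}
block_mid 0.59 [127. 191.] 351 {'mean': array([0.5473, 0.4247]), 'rect': array([0.5464, 0.4254]), 'size': array([53.5, 55.6]), 'yaw': 47.2, 'pca': 54.3, 'px': (126, 189)}
brush_spot 0.56 [232. 149.] 1139 {'mean': array([0.6703, 0
[... 299 characters left out ...]
spot 0.66 [313. 232.] 671 {'mean': array([ 0.4301, -0.0958]), 'rect': array([ 0.4309, -0.0955]), 'size': array([73.5, 74.1]), 'yaw': 5.3, 'pca': -73.9, 'px': (311, 235)}
block_spot 0.9 [428. 202.] 619 {'mean': array([ 0.5257, -0.4297]), 'rect': array([ 0.5265, -0.4288]), 'size': array([68.8, 74.4]), 'yaw': -89.0, 'pca': -67.7, 'px': (428, 203)}
block_spot 0.46 [368. 263.] 586 {'mean': array([ 0.3572, -0.2637]), 'rect': array([ 0.3589, -0.2633]), 'size': array([ 38.1, 136.7]), 'yaw': -14.0, 'pca': -15.0, 'px': (370, 262)}
ringstand 0.5 [276. 159.] 150 {'mean': array([ 0.6417, -0.0015]), 'rect': array([ 0.6421, -0.0019]), 'size': array([36.5, 37.1]), 'yaw': 1.1, 'pca': -10.6, 'px': (278, 159)}
```

View pics/crop0.png

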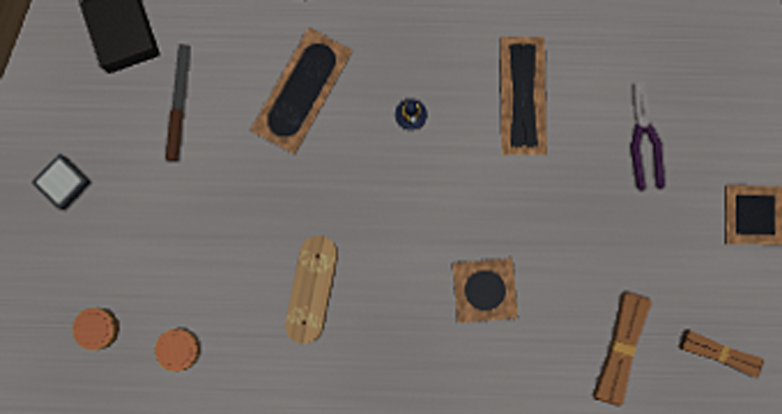

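```bash
cat >> h.py <<'E'
def plan(x,y,z,deg,choose=True):
    """shift (tool axes) + turn rotvec for TCP (x,y,z), tool down, jaw dir at deg"""
    s=readout.get_state(); R0=rot(s["orientation"])
    yt=R0.as_matrix()[:,1]; a0=np.degrees(np.arctan2(yt[1],yt[0]))
    best=None
    for k in (-360,-180,0,180,360):
        a=deg+k; d=a-a0
        j6=np.degrees(s["joint_pos"][5])-d+np.degrees(np.arctan2(y,x)-np.arctan2(s["tcp_pos"][1],s["tcp_pos"][0]))
        if best is None or abs(d)<abs(best[1]-a0): best=(j6,a)
    a=np.radians(best[1])
    X=np.array([0,0,-1.]);Y=np.array([np.cos(a),np.sin(a),0]);R=np.c_[X,Y,np.cross(X,Y)]
    rv=(R0.inv()*Rn.from_matrix(R)).as_rotvec()
    sh=R0.inv().apply(np.array([x,y,z])-s["tcp_pos"])
    print("t",round(s["clock"],2),"tcp",s["tcp_pos"].round(4),"a0",round(a0,1),"gap",round(s["finger_gap"],4),"F",s["wrist_force"].round(1))
    print("shift",sh.round(4),"rv",rv.round(3),"|",round(np.linalg.norm(sh)/.0625,1),"rows",round(np.degrees(np.linalg.norm(rv))/10.7,1),"rows; j6 est",round(best[0]), "j6 now",round(np.degrees(s["joint_pos"][5])))
E
python3 - <<'E'
from h import *
plan(.4256,.1132,.12,80.5)
E
```

```text
t 0.6 tcp [0.1566 0.5533 0.2313] a0 74.2 gap 0.0853 F [ 0.2  0.2 -0.1]
shift [ 0.1113 -0.3502  0.3787] rv [-0.11  0.   -0.  ] | 8.4 rows 0.6 rows; j6 est 16 j6 now 82
```

{"method": "drive_tool", "body": {
  "moves": [
    [[0.013,-0.041,0.045,0,0,0,0],[0.026,-0.083,0.09,-0.11,0,0,0],[0.039,-0.125,0.135,-0.11,0,0,0],[0.052,-0.166,0.18,-0.11,0,0,0],[0.065,-0.208,0.225,-0.11,0,0,0]]
  ],
  "squeeze": 40
}}

```text
clock: 1.23
tcp_pos: [0.3169, 0.2912, 0.1665]
orientation: [0.705, 0.059, 0.704, -0.058]
wrist_force: [1.8, 0.3, -1.8]
finger_gap: 0.0852
```

```bash
python3 - <<'E'
from h import *
plan(.4256,.1132,.12,80.5)
E
```

```text
t 1.23 tcp [0.3169 0.2912 0.1665] a0 80.5 gap 0.0852 F [ 1.8  0.3 -1.8]
shift [ 0.0465 -0.1578  0.1365] rv [ 0.     0.001 -0.001] | 3.4 rows 0.0 rows; j6 est 14 j6 now 41
```

Tracking is precise with no lag.

{"method": "drive_tool", "body": {
  "moves": [
    [[0.015,-0.053,0.045,0,0,0,0],[0.03,-0.105,0.09,0,0,0,0],[0.046,-0.158,0.137,0,0,0,0],[0.046,-0.158,0.137,0,0,0,0],[0.046,-0.158,0.137,0,0,0,0]]
  ]
}}

```text
clock: 1.85
tcp_pos: [0.4269, 0.1113, 0.1202]
orientation: [0.705, 0.06, 0.704, -0.059]
wrist_force: [-0.2, 0.9, 0.6]
finger_gap: 0.0851
```

```bash
cat >> h.py <<'E'
def look(name,z,tag):
    s=readout.get_state(); im=cams.read_camera("wrist"); cv2.imwrite(f"pics/{tag}.png",im)
    for r in finder.regions_of("wrist",name):
        if r["conf"]>.2: print(name,round(r["conf"],2),np.round(r["point"]),r["pixels"].sum(),fit("wrist",r["pixels"],z,s))
    return s,im
E
python3 - <<'E'
from h import *
look("brush_mid",.038,"w1")
plan(.4256,.1132,.009,80.5)
E
```

```text
brush_mid 0.93 [281. 208.] 10961 {'mean': array([0.4185, 0.1125]), 'rect': array([0.4232, 0.1117]), 'size': array([ 44.2, 130.6]), 'yaw': -9.9, 'pca': -9.9, 'px': (281, 209)}
t 1.95 tcp [0.4258 0.113  0.1206] a0 80.5 gap 0.0855 F [0.1 0.9 0.9]
shift [ 0.1116  0.     -0.0003] rv [-0.     0.001 -0.001] | 1.8 rows 0.0 rows; j6 est 14 j6 now 14
```

View pics/w1.png

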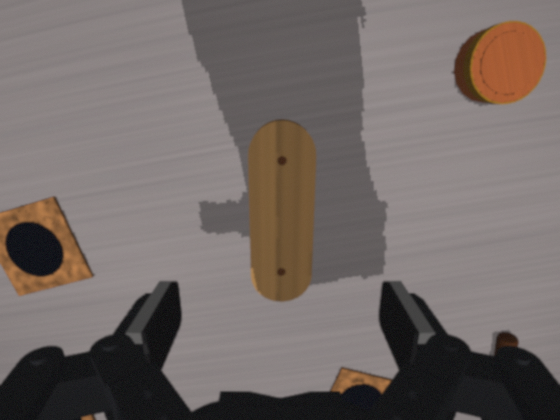

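The brush is centred under the tool (281,209). Its wood looks clear of the jaws on both sides, so I'll descend and grip.

{"method": "drive_tool", "body": {
  "moves": [
    [[0.05,0,0.002,0,0,0,0],[0.095,0,0.002,0,0,0,0],[0.111,0,0.002,0,0,0,0],[0.111,0,0.002,0,0,0,255],[0.111,0,0.002,0,0,0,255]]
  ]
}}

```text
clock: 2.58
tcp_pos: [0.4283, 0.1137, 0.0106]
orientation: [0.705, 0.059, 0.704, -0.057]
wrist_force: [-0.4, -0.4, 0.1]
finger_gap: 0.0516
```

{"method": "drive_tool", "body": {
  "moves": [
    [[0,0,0,0,0,0,255],[0,0,0,0,0,0,255],[-0.02,0,0,0,0,0,255],[-0.06,0,0,0,0,0,255],[-0.1,0,0,0,0,0,255]]
  ]
}}

```text
clock: 3.2
tcp_pos: [0.4277, 0.1134, 0.1117]
orientation: [0.705, 0.059, 0.704, -0.058]
wrist_force: [1.3, 0.3, -0.4]
finger_gap: 0.0434
```

```bash
python3 - <<'E'
from h import *
look("brush_mid",.038+.1,"w2")
plan(.6702,.1358,.12,62)
E
```

```text
brush_mid 0.56 [279. 263.] 28805 {'mean': array([0.407 , 0.1158]), 'rect': array([0.4125, 0.1148]), 'size': array([ 44.5, 111.4]), 'yaw': -9.3, 'pca': -9.3, 'px': (280, 264)}
t 3.3 tcp [0.4313 0.1138 0.1149] a0 80.6 gap 0.0433 F [ 0.3  0.4 -1.1]
shift [-0.0026  0.0609  0.2321] rv [ 0.324  0.009 -0.005] | 3.8 rows 1.7 rows; j6 est 29 j6 now 14
```

View pics/w2.png

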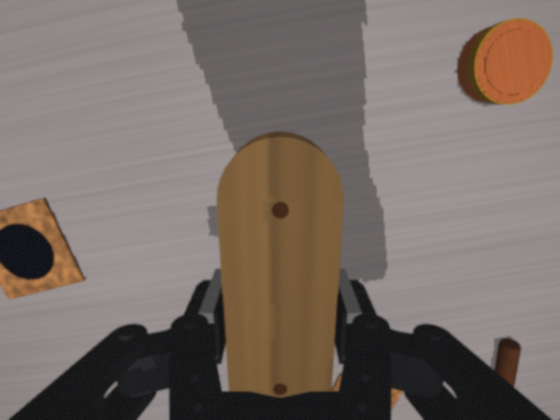

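```bash
python3 - <<'E'
from h import *
s=readout.get_state()
zt=rot(s["orientation"]).as_matrix()[:,2]
e=p2w("wrist",[[281,132]],.1425,s)[0]
print("end along tool z:",((e-s["tcp_pos"])@zt).round(4),"-> centre off",((e-s["tcp_pos"])@zt+.065).round(4))
# top-camera check of pad dark outline 
im=cams.read_camera("top"); g=cv2.cvtColor(im,cv2.COLOR_BGR2GRAY)
for n,(u,v),r in(("brush",(230,149),34),("clamp",(327,151),34),("tin",(311,236),18),("block",(428,203),16)):
    m=np.zeros_like(g); cv2.circle(m,(u,v),r,255,-1)
    mm=((g<45)&(m>0)).astype(np.uint8)
    print(n,mm.sum(),fit("top",mm,.004))
E
```

```text
end along tool z: -0.0711 -> centre off -0.0061
brush 590 {'mean': array([0.672 , 0.1351]), 'rect': array([0.6714, 0.1352]), 'size': array([ 42. , 126.7]), 'yaw': -27.6, 'pca': -27.4, 'px': (231, 149)}
clamp 433 {'mean': array([ 0.6695, -0.14  ]), 'rect': array([ 0.6705, -0.1406]), 'size': array([ 31.4, 128.2]), 'yaw': 1.2, 'pca': 1.3, 'px': (327, 151)}
tin 220 {'mean': array([ 0.4274, -0.096 ]), 'rect': array([ 0.427 , -0.0957]), 'size': array([45.5, 45.7]), 'yaw': -44.2, 'pca': 53.6, 'px': (311, 236)}
block 294 {'mean': array([ 0.5264, -0.43  ]), 'rect': array([ 0.5265, -0.43  ]), 'size': array([45.8, 47.9]), 'yaw': -88.9, 'pca': -67.8, 'px': (428, 203)}
```

```bash
python3 - <<'E'
from h import *
plan(.6754,.1331,.05,62.4)
E
```

```text
t 3.35 tcp [0.4301 0.1136 0.1129] a0 80.6 gap 0.0433 F [-0.2  0.3 -1.6]
shift [0.0648 0.0592 0.2383] rv [ 0.317  0.007 -0.004] | 4.1 rows 1.7 rows; j6 est 28 j6 now 14
```

{"method": "drive_tool", "body": {
  "moves": [
    [[0,0.013,0.055,0.1,0.001,0,255],[0.01,0.027,0.11,0.2,0.003,-0.002,255],[0.03,0.041,0.165,0.317,0.005,-0.003,255],[0.05,0.052,0.21,0.317,0.007,-0.004,255],[0.065,0.059,0.238,0.317,0.007,-0.004,255]]
  ]
}}

```text
clock: 3.98
tcp_pos: [0.676, 0.1327, 0.0464]
orientation: [0.686, 0.169, 0.688, -0.169]
wrist_force: [-0.5, 0.5, -1.1]
finger_gap: 0.0436
```

```bash
python3 - <<'E'
from h import *
im=cams.read_camera("wrist"); cv2.imwrite("pics/w3.png",im)
plan(.6754,.1331,.015,62.4)
E
```

```text
t 4.03 tcp [0.678  0.1326 0.0441] a0 62.4 gap 0.0433 F [ 5.2 -0.3 -2.5]
shift [ 0.0291 -0.0008 -0.0024] rv [-0.001 -0.002  0.001] | 0.5 rows 0.0 rows; j6 est 32 j6 now 32
```

View pics/w3.png

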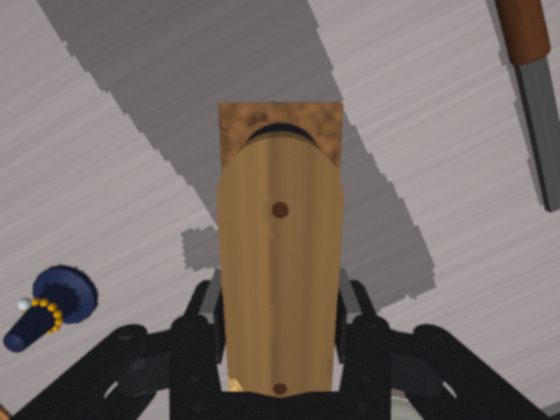

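Brush and pad are aligned: the pad's edges are at columns 219 and 342, and the brush sits between them.

{"method": "drive_tool", "body": {
  "moves": [
    [[0.012,-0.001,-0.002,0,-0.002,0.001,255],[0.022,-0.001,-0.002,0,-0.002,0.001,255],[0.029,-0.001,-0.002,0,-0.002,0.001,255],[0.029,-0.001,-0.002,0,-0.002,0.001,255],[0.029,-0.001,-0.002,0,-0.002,0.001,255]]
  ]
}}

```text
clock: 4.65
tcp_pos: [0.6756, 0.1328, 0.0157]
orientation: [0.687, 0.169, 0.686, -0.169]
wrist_force: [0.1, 0.2, -1.2]
finger_gap: 0.0436
```

{"method": "drive_tool", "body": {
  "moves": [
    [[0,0,0,0,0,0,100],[0,0,0,0,0,0,40],[0,0,0,0,0,0,0],[-0.03,0,0,0,0,0,0],[-0.08,0,0,0,0,0,0]]
  ]
}}

```text
clock: 5.28
tcp_pos: [0.6736, 0.1325, 0.0939]
orientation: [0.685, 0.168, 0.688, -0.169]
wrist_force: [1.0, 0.7, 0.8]
finger_gap: 0.0854
```

```bash
python3 - <<'E'
from h import *
s,im=look("brush_mid",.042,"w4")
im=cams.read_camera("top"); cv2.imwrite("pics/top4.png",cv2.resize(im[100:200,180:300],None,fx=5,fy=5))
for r in finder.regions_of("top","brush_mid")[:1]: print(fit("top",r["pixels"],.042))
plan(.3602,-.2600,.13,74.2)
E
```

```text
brush_mid 0.89 [277. 225.] 13953 {'mean': array([0.6658, 0.1365]), 'rect': array([0.6707, 0.1339]), 'size': array([ 45. , 129.5]), 'yaw': -27.2, 'pca': -27.4, 'px': (281, 223)}
{'mean': array([0.6599, 0.1274]), 'rect': array([0.6594, 0.1239]), 'size': array([28.8, 60.3]), 'yaw': 8.9, 'pca': 4.2, 'px': (232, 150)}
t 5.47 tcp [0.6767 0.1329 0.0974] a0 62.4 gap 0.0854 F [ 0.2 -1.   0.6]
shift [-0.0342 -0.4948 -0.0981] rv [-0.206  0.004 -0.002] | 8.1 rows 1.1 rows; j6 est -27 j6 now 32
```

View pics/w4.png

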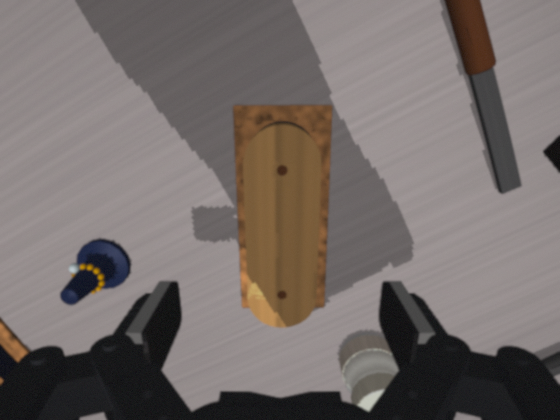

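View pics/top4.png

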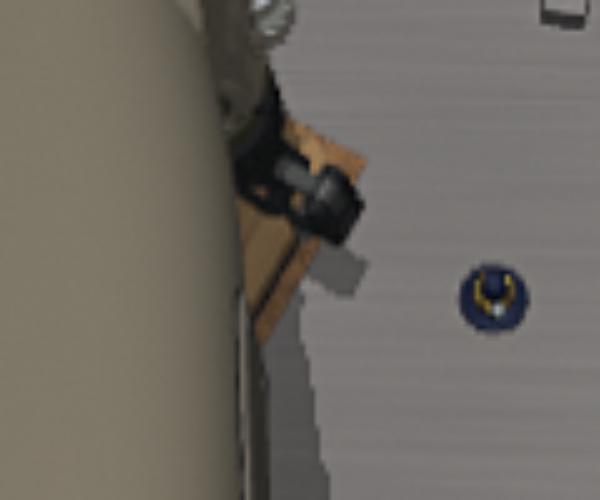

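Brush placed: the wrist camera gives (.671,.134) at −27°, and the spot is (.671,.135). Next the clamp. The two candidates in the top view are the large one at (370,261), 136 mm long, and the small one at (413,263), 101 mm long. The job needs the larger, so the one at (370,261).

{"method": "drive_tool", "body": {
  "moves": [
    [[-0.015,-0.06,-0.01,-0.05,0,0,0],[-0.034,-0.12,-0.024,-0.1,0,0,0],[-0.034,-0.18,-0.036,-0.15,0,0,0],[-0.034,-0.24,-0.048,-0.206,0.004,-0.002,0],[-0.034,-0.3,-0.06,-0.206,0.004,-0.002,0]]
  ]
}}

```text
clock: 6.1
tcp_pos: [0.4821, -0.1061, 0.1292]
orientation: [0.7, 0.097, 0.701, -0.097]
wrist_force: [0.3, -1.1, 0.1]
finger_gap: 0.0853
```

```bash
python3 - <<'E'
from h import *
plan(.3602,-.2600,.12,74.2)
E
```

```text
t 6.1 tcp [ 0.4821 -0.1061  0.1292] a0 74.2 gap 0.0853 F [ 0.3 -1.1  0.1]
shift [ 0.0093 -0.1813 -0.0754] rv [ 0.    -0.002 -0.   ] | 3.1 rows 0.0 rows; j6 est -29 j6 now -6
```

{"method": "drive_tool", "body": {
  "moves": [
    [[0.003,-0.055,-0.023,0,0,0,0],[0.006,-0.11,-0.046,0,0,0,0],[0.009,-0.16,-0.066,0,-0.001,0,0],[0.009,-0.181,-0.075,0,-0.002,0,0],[0.009,-0.181,-0.075,0,-0.002,0,0]]
  ]
}}

```text
clock: 6.72
tcp_pos: [0.3591, -0.2603, 0.1192]
orientation: [0.7, 0.099, 0.701, -0.098]
wrist_force: [0.9, -0.1, 0.2]
finger_gap: 0.0853
```

```bash
python3 - <<'E'
from h import *
look("clamp_mid",.024,"w5")
plan(.3602,-.2600,.001,74.2)
E
```

```text
clamp_mid 0.63 [274. 203.] 7250 {'mean': array([ 0.3527, -0.2614]), 'rect': array([ 0.3587, -0.2631]), 'size': array([ 33.4, 135. ]), 'yaw': -15.9, 'pca': -15.7, 'px': (277, 207)}
clamp_mid 0.58 [128. 251.] 4443 {'mean': array([ 0.351 , -0.3781]), 'rect': array([ 0.3509, -0.3789]), 'size': array([ 30.5, 101.5]), 'yaw': 70.1, 'pca': 70.7, 'px': (127, 248)}
t 6.83 tcp [ 0.3603 -0.2592  0.1195] a0 74.2 gap 0.0855 F [ 0.  -0.1  0.3]
shift [ 0.1185 -0.0009  0.0003] rv [-0.    -0.001 -0.001] | 1.9 rows 0.0 rows; j6 est -30 j6 now -30
```

View pics/w5.png

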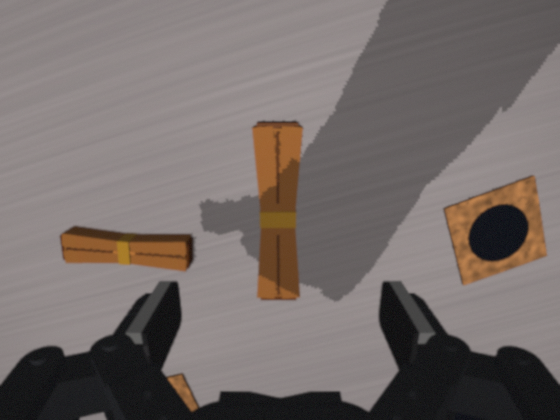

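The large clamp is at (277,210), with its brass band at (278,219). The small one is at (127,248), to the left. I'll part-close the jaws before going down to keep clear of it.

```bash
python3 - <<'E'
from h import *
s=readout.get_state()
b=p2w("wrist",[[278,219]],.025,s)[0]; print(b)
plan(b[0],b[1],.001,74.2)
E
```

```text
[ 0.36096028 -0.26170085  0.025     ]
t 6.83 tcp [ 0.3603 -0.2592  0.1195] a0 74.2 gap 0.0855 F [ 0.  -0.1  0.3]
shift [ 0.1185 -0.0024  0.0015] rv [-0.    -0.001 -0.001] | 1.9 rows 0.0 rows; j6 est -31 j6 now -30
```

{"method": "drive_tool", "body": {
  "moves": [
    [[0.04,-0.0025,0.001,0,0,0,70],[0.085,-0.0025,0.001,0,0,0,70],[0.11,-0.0025,0.001,0,0,0,70],[0.118,-0.0025,0.001,0,0,0,70],[0.118,-0.0025,0.001,0,0,0,255]]
  ]
}}

```text
clock: 7.45
tcp_pos: [0.3608, -0.261, 0.0014]
orientation: [0.7, 0.098, 0.701, -0.096]
wrist_force: [-0.7, 0.8, 0.0]
finger_gap: 0.0453
```

{"method": "drive_tool", "body": {
  "moves": [
    [[0,0,0,0,0,0,255],[0,0,0,0,0,0,255],[0,0,0,0,0,0,255],[-0.04,0,0,0,0,0,255],[-0.09,0,0,0,0,0,255]]
  ]
}}

```text
clock: 8.07
tcp_pos: [0.3599, -0.2603, 0.0917]
orientation: [0.699, 0.098, 0.702, -0.096]
wrist_force: [0.4, -0.3, -1.2]
finger_gap: 0.0248
```

```bash
python3 - <<'E'
from h import *
s,im=look("clamp_mid",.025+.092,"w6")
plan(.6702,-.1404,.05,91.2)
E
```

```text
clamp_mid 0.87 [110. 260.] 5600 {'mean': array([ 0.3202, -0.3168]), 'rect': array([ 0.3202, -0.3172]), 'size': array([18.1, 56.7]), 'yaw': 70.2, 'pca': 70.7, 'px': (110, 262)}
clamp_mid 0.63 [276. 246.] 19672 {'mean': array([ 0.3355, -0.2547]), 'rect': array([ 0.3451, -0.2584]), 'size': array([ 33.2, 112.7]), 'yaw': -16.5, 'pca': -15.4, 'px': (279, 251)}
t 8.18 tcp [ 0.3635 -0.2639  0.0963] a0 74.3 gap 0.0245 F [ 0.1 -0.5 -2. ]
shift [0.0473 0.2023 0.2614] rv [-0.296  0.005  0.004] | 5.3 rows 1.6 rows; j6 est -23 j6 now -31
```

View pics/w6.png

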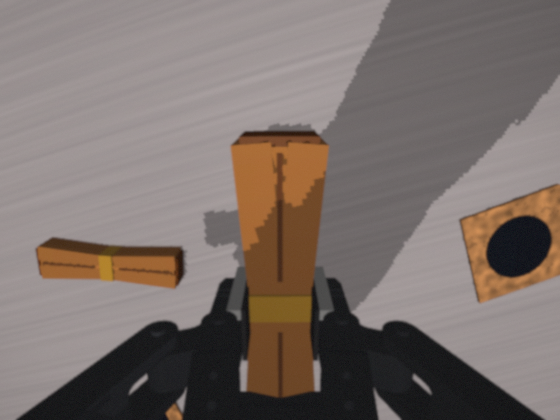

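```bash
python3 - <<'E'
from h import *
s=readout.get_state(); M=rot(s["orientation"]).as_matrix()
for uv,z in (((280,309),.120),((280,143),.119)):
    e=p2w("wrist",[uv],z,s)[0]; print((M.T@(e-s["tcp_pos"])).round(4))
E
```

```text
[-0.0237 -0.0009 -0.0019]
[-0.0231 -0.001  -0.0668]
```

{"method": "drive_tool", "body": {
  "moves": [
    [[0.0,0.037,0.048,-0.06,0.001,0.001,255],[0.0,0.074,0.096,-0.12,0.002,0.002,255],[0.0,0.111,0.144,-0.18,0.003,0.003,255],[0.0,0.148,0.192,-0.24,0.004,0.003,255],[0.0,0.18,0.233,-0.29,0.005,0.004,255]]
  ]
}}

```text
clock: 8.8
tcp_pos: [0.6382, -0.1528, 0.0962]
orientation: [0.707, -0.006, 0.707, 0.006]
wrist_force: [0.6, -1.5, -0.3]
finger_gap: 0.0246
```

```bash
python3 - <<'E'
from h import *
plan(.671,-.1407,.04,91)
E
```

```text
t 8.8 tcp [ 0.6382 -0.1528  0.0962] a0 91.0 gap 0.0246 F [ 0.6 -1.5 -0.3]
shift [0.0562 0.0115 0.033 ] rv [-0. -0. -0.] | 1.1 rows 0.0 rows; j6 est -20 j6 now -21
```

{"method": "drive_tool", "body": {
  "moves": [
    [[0.01,0.006,0.017,0,0,0,255],[0.03,0.0115,0.033,0,0,0,255],[0.045,0.0115,0.033,0,0,0,255],[0.056,0.0115,0.033,0,0,0,255],[0.056,0.0115,0.033,0,0,0,255]]
  ]
}}

```text
clock: 9.43
tcp_pos: [0.6693, -0.1409, 0.039]
orientation: [0.706, -0.005, 0.708, 0.006]
wrist_force: [0.0, -0.4, -0.6]
finger_gap: 0.0247
```

```bash
python3 - <<'E'
from h import *
im=cams.read_camera("wrist"); cv2.imwrite("pics/w7.png",im)
plan(.671,-.1407,.006,91)
E
```

```text
t 9.47 tcp [ 0.6701 -0.1411  0.0401] a0 90.9 gap 0.0244 F [ 0.2 -0.3 -0.5]
shift [0.0341 0.0004 0.001 ] rv [-0.001 -0.001 -0.   ] | 0.5 rows 0.0 rows; j6 est -20 j6 now -20
```

View pics/w7.png

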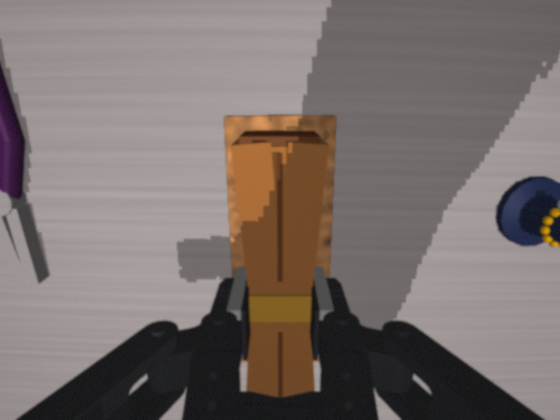

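The clamp is centred on its pad (pad edges at columns 224 and 336), so I'll lower and release.

{"method": "drive_tool", "body": {
  "moves": [
    [[0.015,0,0.001,0,-0.001,0,255],[0.028,0,0.001,0,-0.001,0,255],[0.0345,0,0.001,0,-0.001,0,255],[0.0345,0,0.001,0,-0.001,0,255],[0.0345,0,0.001,0,-0.001,0,255]]
  ]
}}

```text
clock: 10.1
tcp_pos: [0.6705, -0.141, 0.0066]
orientation: [0.707, -0.006, 0.707, 0.006]
wrist_force: [-3.8, 0.1, 9.0]
finger_gap: 0.0245
```

{"method": "drive_tool", "body": {
  "moves": [
    [[0,0,0,0,0,0,150],[0,0,0,0,0,0,90],[0,0,0,0,0,0,60],[-0.03,0,0,0,0,0,40],[-0.085,0,0,0,0,0,0]]
  ]
}}

```text
clock: 10.72
tcp_pos: [0.6684, -0.1403, 0.0892]
orientation: [0.705, -0.005, 0.709, 0.007]
wrist_force: [0.7, 0.0, -0.1]
finger_gap: 0.0852
```

```bash
python3 - <<'E'
from h import *
look("clamp_mid",.028,"w8")
plan(.3485,.2713,.12,13)
plan(.3485,.2713,.12,-167)
E
```

```text
clamp_mid 0.85 [275. 218.] 9461 {'mean': array([ 0.6603, -0.1424]), 'rect': array([ 0.6673, -0.1423]), 'size': array([ 33.4, 135.3]), 'yaw': 1.4, 'pca': 1.3, 'px': (278, 220)}
t 10.82 tcp [ 0.6746 -0.1423  0.0985] a0 91.0 gap 0.0854 F [ 1.5 -0.9  0.2]
shift [-0.026   0.4189 -0.3189] rv [ 1.361  0.011 -0.004] | 8.4 rows 7.3 rows; j6 est 108 j6 now -20
t 10.82 tcp [ 0.6746 -0.1423  0.0985] a0 91.0 gap 0.0854 F [ 1.5 -0.9  0.2]
shift [-0.026   0.4189 -0.3189] rv [ 1.361  0.011 -0.004] | 8.4 rows 7.3 rows; j6 est 108 j6 now -20
```

View pics/w8.png

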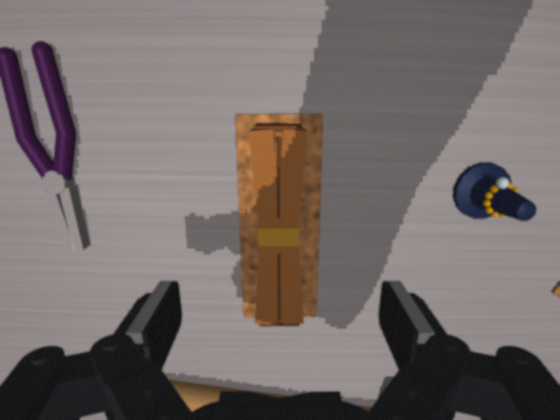

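Clamp placed well. Next the tin. The candidates in the top view are (141,253) at y=.37 and (177,262) at y=.27. The robot's right is −y, so the one at (177,262) is meant. I'll enlarge it while hovering.

```bash
python3 - <<'E'
from h import *
plan(.3485,.2713,.12,110)
E
```

```text
t 10.82 tcp [ 0.6746 -0.1423  0.0985] a0 91.0 gap 0.0854 F [ 1.5 -0.9  0.2]
shift [-0.026   0.4189 -0.3189] rv [-0.332  0.009  0.005] | 8.4 rows 1.8 rows; j6 est 11 j6 now -20
```

{"method": "drive_tool", "body": {
  "moves": [
    [[-0.02,0.047,-0.036,-0.1,0,0,0],[-0.026,0.094,-0.072,-0.2,0.009,0.005,0],[-0.026,0.141,-0.108,-0.332,0.009,0.005,0],[-0.026,0.188,-0.144,-0.332,0.009,0.005,0],[-0.026,0.235,-0.18,-0.332,0.009,0.005,0]]
  ]
}}

```text
clock: 11.45
tcp_pos: [0.4893, 0.0911, 0.1218]
orientation: [0.697, -0.122, 0.696, 0.123]
wrist_force: [-0.1, 0.8, -0.2]
finger_gap: 0.0852
```

```bash
python3 - <<'E'
from h import *
plan(.3485,.2713,.12,110)
E
```

```text
t 11.45 tcp [0.4893 0.0911 0.1218] a0 110.0 gap 0.0852 F [-0.1  0.8 -0.2]
shift [ 0.0018  0.2174 -0.0708] rv [-0.001  0.001 -0.   ] | 3.7 rows 0.0 rows; j6 est 9 j6 now -19
```

{"method": "drive_tool", "body": {
  "moves": [
    [[0,0.055,-0.018,0,0,0,0],[0,0.11,-0.036,0,0,0,0],[0.002,0.165,-0.054,0,0,0,0],[0.002,0.217,-0.071,0,0,0,0],[0.002,0.217,-0.071,0,0,0,0]]
  ]
}}

```text
clock: 12.08
tcp_pos: [0.3459, 0.273, 0.1196]
orientation: [0.696, -0.125, 0.696, 0.125]
wrist_force: [0.5, -0.3, -0.2]
finger_gap: 0.0855
```

```bash
python3 - <<'E'
from h import *
look("tin_mid",.026,"w9")
t=cams.read_camera("top");cv2.imwrite("pics/top9.png",cv2.resize(t[100:300,100:440],(782,460)))
plan(.3480,.2713,.0,110)
E
```

```text
tin_mid 0.88 [383. 275.] 2582 {'mean': array([0.3616, 0.3647]), 'rect': array([0.3631, 0.3671]), 'size': array([50.8, 52.1]), 'yaw': 45.1, 'pca': -63.3, 'px': (386, 276)}
tin_mid 0.67 [281. 218.] 4099 {'mean': array([0.3457, 0.2722]), 'rect': array([0.3467, 0.272 ]), 'size': array([50.8, 54. ]), 'yaw': 48.3, 'pca': 18.7, 'px': (280, 217)}
tin_mid 0.41 [ 99. 415.] 95 {'mean': array([0.5871, 0.1805]), 'rect': array([0.5865, 0.1794]), 'size': array([ 7.5, 17.1]), 'yaw': -66.8, 'pca': -59.9, 'px': (96, 417)}
t 12.22 tcp [0.3489 0.2707 0.1198] a0 110.0 gap 0.0851 F [ 0.5 -0.1 -0.5]
shift [ 0.1198  0.001  -0.0009] rv [-0.001  0.002  0.   ] | 1.9 rows 0.0 rows; j6 est 8 j6 now 7
```

View pics/w9.png

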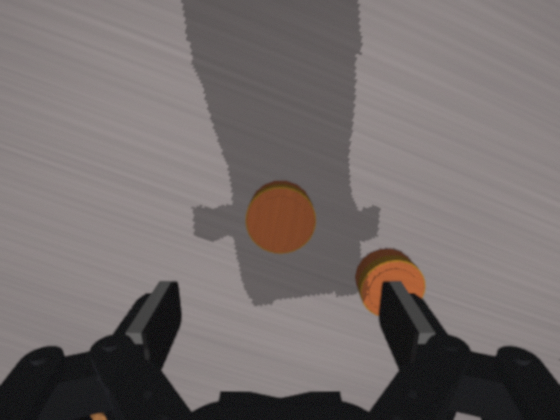

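View pics/top9.png

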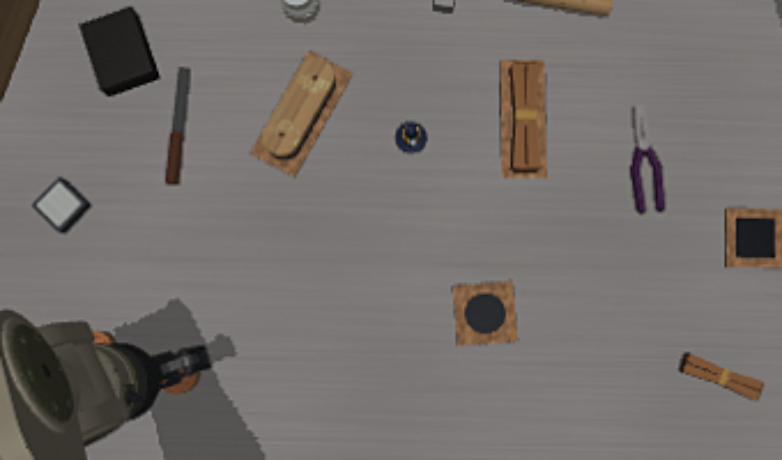

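The tin under the tool at (280,217) is the robot's right-hand one. The other is farther left (larger y), at (386,276) in this view.

{"method": "drive_tool", "body": {
  "moves": [
    [[0.04,0.0015,-0.001,0,0.002,0,40],[0.085,0.0015,-0.001,0,0.002,0,40],[0.11,0.0015,-0.001,0,0.002,0,40],[0.119,0.0015,-0.001,0,0.002,0,40],[0.119,0.0015,-0.001,0,0.002,0,255]]
  ]
}}

```text
clock: 12.85
tcp_pos: [0.3483, 0.2711, 0.0007]
orientation: [0.696, -0.122, 0.697, 0.122]
wrist_force: [-1.6, 3.4, 2.4]
finger_gap: 0.0554
```

{"method": "drive_tool", "body": {
  "moves": [
    [[0,0,0,0,0,0,255],[0,0,0,0,0,0,255],[0,0,0,0,0,0,255],[-0.04,0,0,0,0,0,255],[-0.09,0,0,0,0,0,255]]
  ]
}}

```text
clock: 13.48
tcp_pos: [0.3472, 0.2706, 0.091]
orientation: [0.695, -0.122, 0.698, 0.122]
wrist_force: [2.1, 0.1, -0.3]
finger_gap: 0.0486
```

```bash
python3 - <<'E'
from h import *
s,im=look("tin_mid",.026+.09,"w10")
plan(.4289,-.0957,.05,110)
plan(.4289,-.0957,.05,80)
E
```

```text
tin_mid 0.76 [280. 305.] 12991 {'mean': array([0.3423, 0.268 ]), 'rect': array([0.3435, 0.2684]), 'size': array([48.6, 58.9]), 'yaw': 19.9, 'pca': 20.3, 'px': (280, 303)}
tin_mid 0.61 [412. 298.] 3715 {'mean': array([0.3224, 0.3145]), 'rect': array([0.3227, 0.3149]), 'size': array([23.6, 34.6]), 'yaw': 51.7, 'pca': 61.7, 'px': (409, 297)}
t 13.57 tcp [0.3517 0.2731 0.0955] a0 109.9 gap 0.0489 F [ 0.9 -0.2 -0.5]
shift [ 0.0447 -0.3731 -0.0532] rv [-0.002  0.008 -0.001] | 6.1 rows 0.0 rows; j6 est -43 j6 now 8
t 13.57 tcp [0.3517 0.2731 0.0955] a0 109.9 gap 0.0489 F [ 0.9 -0.2 -0.5]
shift [ 0.0447 -0.3731 -0.0532] rv [ 0.522  0.008 -0.003] | 6.1 rows 2.8 rows; j6 est -13 j6 now 8
```

View pics/w10.png

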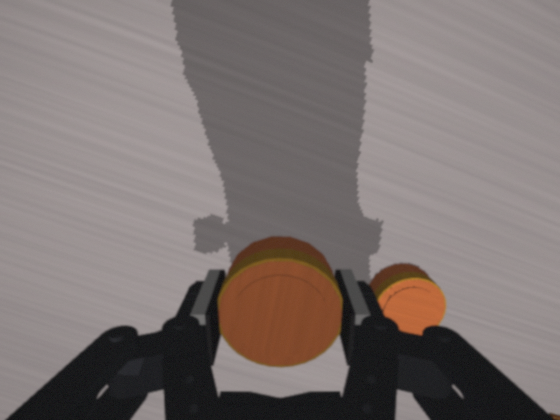

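```bash
python3 - <<'E'
from h import *
s=readout.get_state(); M=rot(s["orientation"]).as_matrix()
e=p2w("wrist",[[280,312]],.121,s)[0]; print((M.T@(e-s["tcp_pos"])).round(4))
plan(.4289+.001,-.0957,.04,110)
E
```

```text
[-0.0255 -0.0007 -0.0024]
t 13.57 tcp [0.3517 0.2731 0.0955] a0 109.9 gap 0.0489 F [ 0.9 -0.2 -0.5]
shift [ 0.0547 -0.3735 -0.0523] rv [-0.002  0.008 -0.001] | 6.1 rows 0.0 rows; j6 est -43 j6 now 8
```

{"method": "drive_tool", "body": {
  "moves": [
    [[0,-0.055,-0.008,0,0.008,0,255],[0,-0.11,-0.016,0,0.008,0,255],[0,-0.165,-0.024,0,0.008,0,255],[0,-0.22,-0.032,0,0.008,0,255],[0,-0.27,-0.04,0,0.008,0,255]]
  ]
}}

```text
clock: 14.2
tcp_pos: [0.4059, 0.0039, 0.0947]
orientation: [0.697, -0.122, 0.696, 0.122]
wrist_force: [0.8, -0.1, -1.3]
finger_gap: 0.0486
```

```bash
python3 - <<'E'
from h import *
s,im=look("tin_spot",.004,"w11")
g=cv2.cvtColor(im,cv2.COLOR_BGR2GRAY)
for r in finder.regions_of("wrist","tin_spot")[:1]:
    m=cv2.morphologyEx(r["pixels"].astype(np.uint8),cv2.MORPH_CLOSE,np.ones((9,9)))
    for th in (40,50,60): print(th,fit("wrist",(m>0)&(g<th),.004,s))
plan(.4306,-.0951,.04,110)
E
```

```text
tin_spot 0.69 [136. 197.] 10432 {'mean': array([ 0.4249, -0.0967]), 'rect': array([ 0.4266, -0.0964]), 'size': array([74.3, 74.7]), 'yaw': -84.2, 'pca': 89.2, 'px': (136, 197)}
40 {'mean': array([ 0.4271, -0.0974]), 'rect': array([ 0.4277, -0.0971]), 'size': array([46.9, 47.1]), 'yaw': 60.6, 'pca': -89.0, 'px': (135, 200)}
50 {'mean': array([ 0.427 , -0.0973]), 'rect': array([ 0.4274, -0.0974]), 'size': array([47.4, 48. ]), 'yaw': -70.0, 'pca': -73.1, 'px': (135, 200)}
60 {'mean': array([ 0.427 , -0.0972]), 'rect': array([ 0.4276, -0.0972]), 'size': array([48.2, 48.4]), 'yaw': -47.0, 'pca': -69.3, 'px': (135, 200)}
t 14.35 tcp [0.4062 0.0036 0.0946] a0 109.6 gap 0.0483 F [-0.   0.6 -1.2]
shift [ 0.0545 -0.1012 -0.0101] rv [-0.007  0.    -0.001] | 1.8 rows 0.0 rows; j6 est -44 j6 now -30
```

View pics/w11.png

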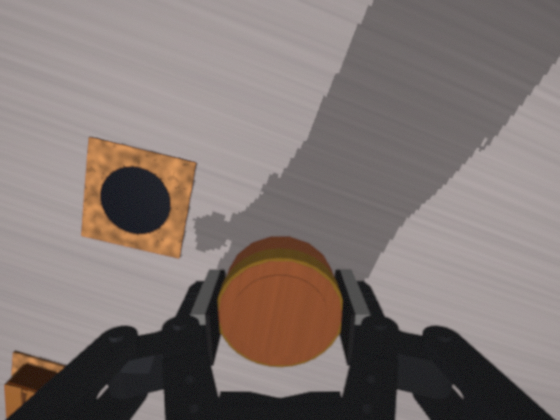

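The pad shows at (136,197) and its disc at (135,200), which gives a spot of (.4273,−.097). I'll move over it and then lower.

{"method": "drive_tool", "body": {
  "moves": [
    [[0,-0.05,-0.006,-0.007,0,0,255],[0.02,-0.1,-0.012,-0.007,0,0,255],[0.05,-0.102,-0.012,-0.007,0,0,255],[0.065,-0.102,-0.012,-0.007,0,0,255],[0.07,-0.102,-0.012,-0.007,0,0,255]]
  ]
}}

```text
clock: 14.98
tcp_pos: [0.4278, -0.0949, 0.0232]
orientation: [0.695, -0.122, 0.697, 0.124]
wrist_force: [-0.6, -0.3, -0.4]
finger_gap: 0.0487
```

```bash
python3 - <<'E'
from h import *
plan(.429,-.0964,.0055,110)
im=cams.read_camera("wrist");cv2.imwrite("pics/w12.png",im)
E
```

```text
t 14.97 tcp [ 0.4278 -0.0949  0.0232] a0 110.1 gap 0.0487 F [-0.6 -0.3 -0.4]
shift [ 0.0177 -0.0019  0.0006] rv [ 0.001 -0.002 -0.003] | 0.3 rows 0.0 rows; j6 est -43 j6 now -43
```

View pics/w12.png

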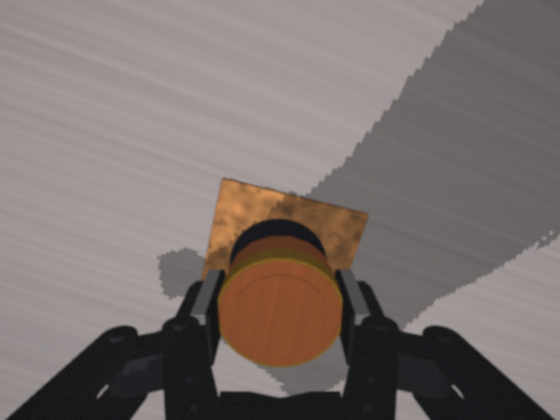

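{"method": "drive_tool", "body": {
  "moves": [
    [[0.008,-0.001,0.0005,0,-0.002,-0.003,255],[0.014,-0.0015,0.0005,0,-0.002,-0.003,255],[0.0175,-0.0015,0.0005,0,-0.002,-0.003,255],[0.0175,-0.0015,0.0005,0,-0.002,-0.003,255],[0.0175,-0.0015,0.0005,0,-0.002,-0.003,255]]
  ]
}}

```text
clock: 15.65
tcp_pos: [0.4291, -0.0963, 0.006]
orientation: [0.697, -0.123, 0.696, 0.123]
wrist_force: [0.7, -0.4, -1.2]
finger_gap: 0.0482
```

{"method": "drive_tool", "body": {
  "moves": [
    [[0,0,0,0,0,0,90],[0,0,0,0,0,0,30],[0,0,0,0,0,0,0],[-0.03,0,0,0,0,0,0],[-0.085,0,0,0,0,0,0]]
  ]
}}

```text
clock: 16.27
tcp_pos: [0.4272, -0.0956, 0.0903]
orientation: [0.695, -0.122, 0.697, 0.124]
wrist_force: [1.8, -0.2, -0.7]
finger_gap: 0.0852
```

```bash
python3 - <<'E'
from h import *
look("tin_mid",.030,"w13")
plan(.5466,.4252,.13,137)
plan(.5466,.4252,.13,47)
E
```

```text
tin_mid 0.77 [279. 234.] 5320 {'mean': array([ 0.427 , -0.0983]), 'rect': array([ 0.4272, -0.0979]), 'size': array([49.8, 55.5]), 'yaw': 7.4, 'pca': 20.4, 'px': (277, 234)}
t 16.38 tcp [ 0.4327 -0.0978  0.096 ] a0 110.1 gap 0.0856 F [ 0.9 -1.6  0.2]
shift [-0.0348  0.4519  0.2868] rv [-0.47   0.006  0.008] | 8.6 rows 2.5 rows; j6 est -20 j6 now -43
t 16.38 tcp [ 0.4327 -0.0978  0.096 ] a0 110.1 gap 0.0856 F [ 0.9 -1.6  0.2]
shift [-0.0348  0.4519  0.2868] rv [1.101 0.01  0.002] | 8.6 rows 5.9 rows; j6 est 70 j6 now -43
```

View pics/w13.png

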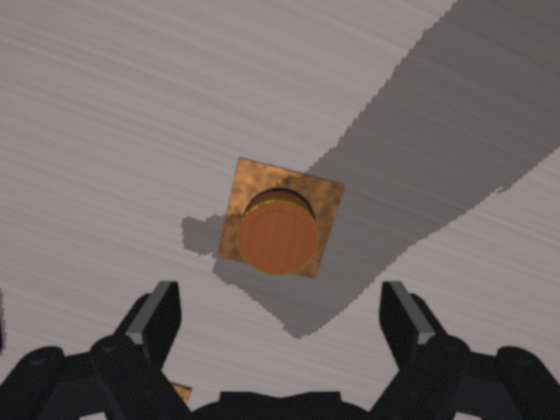

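Tin placed. Now the block.

{"method": "drive_tool", "body": {
  "moves": [
    [[-0.02,0.052,0.033,-0.09,0,0,0],[-0.035,0.104,0.066,-0.18,0.003,0.004,0],[-0.035,0.156,0.099,-0.27,0.006,0.008,0],[-0.035,0.208,0.132,-0.36,0.006,0.008,0],[-0.035,0.26,0.165,-0.47,0.006,0.008,0]]
  ]
}}

```text
clock: 17.0
tcp_pos: [0.4979, 0.2038, 0.1304]
orientation: [0.648, -0.283, 0.648, 0.283]
wrist_force: [1.4, -0.9, 0.1]
finger_gap: 0.0851
```

```bash
python3 - <<'E'
from h import *
plan(.5466,.4252,.12,137)
E
```

```text
t 17.0 tcp [0.4979 0.2038 0.1304] a0 137.2 gap 0.0851 F [ 1.4 -0.9  0.1]
shift [0.0103 0.1146 0.1955] rv [ 0.004 -0.     0.   ] | 3.6 rows 0.0 rows; j6 est -18 j6 now -33
```

{"method": "drive_tool", "body": {
  "moves": [
    [[0,0.03,0.05,0.004,0,0,0],[0,0.06,0.1,0.004,0,0,0],[0.01,0.09,0.15,0.004,0,0,0],[0.01,0.114,0.195,0.004,0,0,0],[0.01,0.114,0.195,0.004,0,0,0]]
  ]
}}

```text
clock: 17.62
tcp_pos: [0.5464, 0.4277, 0.1182]
orientation: [0.648, -0.283, 0.648, 0.283]
wrist_force: [0.1, -0.7, 0.1]
finger_gap: 0.0855
```

```bash
python3 - <<'E'
from h import *
look("block_mid",.022,"w14")
plan(.5466,.4252,.0,137)
E
```

```text
block_mid 0.79 [276. 214.] 4824 {'mean': array([0.5474, 0.4247]), 'rect': array([0.5478, 0.4251]), 'size': array([49.8, 54.3]), 'yaw': 49.0, 'pca': 52.9, 'px': (277, 215)}
t 17.73 tcp [0.5461 0.4244 0.1191] a0 137.0 gap 0.0851 F [ 0.6 -0.4 -0.1]
shift [0.1191 0.0002 0.0012] rv [ 0.001 -0.002  0.   ] | 1.9 rows 0.0 rows; j6 est -16 j6 now -16
```

View pics/w14.png

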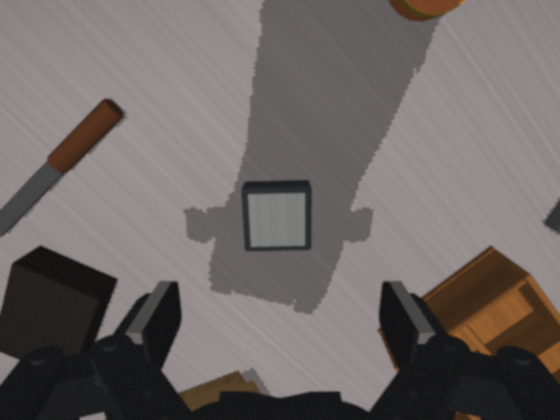

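The block is at (277,215), with clear room for the fingers on both sides.

{"method": "drive_tool", "body": {
  "moves": [
    [[0.04,-0.0005,0.0015,-0.02,-0.002,0,30],[0.085,-0.0005,0.0015,-0.02,-0.002,0,30],[0.11,-0.0005,0.0015,-0.02,-0.002,0,30],[0.12,-0.0005,0.0015,-0.02,-0.002,0,30],[0.12,-0.0005,0.0015,-0.02,-0.002,0,255]]
  ],
  "squeeze": 60
}}

```text
clock: 18.35
tcp_pos: [0.5472, 0.4239, -0.0008]
orientation: [0.645, -0.288, 0.646, 0.288]
wrist_force: [0.3, 0.3, 0.3]
finger_gap: 0.0588
```

{"method": "drive_tool", "body": {
  "moves": [
    [[0,0,0,0,0,0,255],[0,0,0,0,0,0,255],[0,0,0,0,0,0,255],[-0.04,0,0,0,0,0,255],[-0.09,0,0,0,0,0,255]]
  ]
}}

```text
clock: 18.98
tcp_pos: [0.5454, 0.423, 0.0874]
orientation: [0.643, -0.289, 0.648, 0.288]
wrist_force: [0.0, 0.6, -5.2]
finger_gap: 0.0486
```

```bash
python3 - <<'E'
from h import *
s,im=look("block_mid",.022+.094,"w15")
M=rot(s["orientation"]).as_matrix()
for r in finder.regions_of("wrist","block_mid")[:1]: print(fit("wrist",r["pixels"],.022+s["tcp_pos"][2],s))
plan(.5265,-.4295,.12,90)
plan(.5265,-.4295,.12,0)
E
```

```text
block_mid 0.59 [278. 303.] 14399 {'mean': array([0.5406, 0.4169]), 'rect': array([0.5417, 0.418 ]), 'size': array([46.5, 53.1]), 'yaw': 48.3, 'pca': 49.0, 'px': (280, 303)}
{'mean': array([0.5434, 0.4201]), 'rect': array([0.5445, 0.4212]), 'size': array([49.2, 56.2]), 'yaw': 48.3, 'pca': 49.0, 'px': (280, 303)}
t 19.12 tcp [0.5493 0.4255 0.0923] a0 138.1 gap 0.0486 F [-0.8 -0.5 -5.3]
shift [-0.0303 -0.5537 -0.6517] rv [ 0.84   0.006 -0.001] | 13.7 rows 4.5 rows; j6 est -46 j6 now -17
t 19.12 tcp [0.5493 0.4255 0.0923] a0 138.1 gap 0.0486 F [-0.8 -0.5 -5.3]
shift [-0.0303 -0.5537 -0.6517] rv [-0.731  0.005  0.004] | 13.7 rows 3.9 rows; j6 est -136 j6 now -17
```

View pics/w15.png

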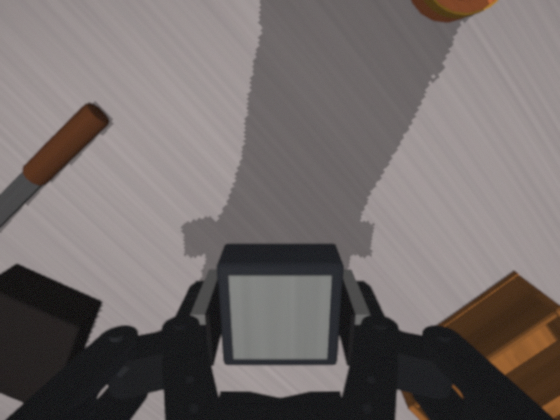

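{"method": "drive_tool", "body": {
  "moves": [
    [[-0.02,-0.039,-0.046,0.1,0,0,255],[-0.03,-0.078,-0.092,0.25,0,0,255],[-0.03,-0.117,-0.138,0.4,0,0,255],[-0.03,-0.156,-0.184,0.55,0.003,0,255],[-0.03,-0.195,-0.23,0.7,0.006,0,255]]
  ]
}}

```text
clock: 19.75
tcp_pos: [0.539, 0.1221, 0.119]
orientation: [0.704, -0.048, 0.707, 0.048]
wrist_force: [1.8, -0.0, -5.7]
finger_gap: 0.0485
```

```bash
python3 - <<'E'
from h import *
plan(.5265,-.32,.12,90)
E
```

```text
t 19.75 tcp [0.539  0.1221 0.119 ] a0 97.8 gap 0.0485 F [ 1.8 -0.  -5.7]
shift [-0.0009 -0.4364 -0.0721] rv [ 0.136 -0.004 -0.   ] | 7.1 rows 0.7 rows; j6 est -40 j6 now -3
```

{"method": "drive_tool", "body": {
  "moves": [
    [[0,-0.06,-0.01,0.136,-0.004,0,255],[0,-0.12,-0.02,0.136,-0.004,0,255],[0,-0.18,-0.03,0.136,-0.004,0,255],[0,-0.24,-0.04,0.136,-0.004,0,255],[0,-0.3,-0.05,0.136,-0.004,0,255]]
  ]
}}

```text
clock: 20.38
tcp_pos: [0.5284, -0.183, 0.1167]
orientation: [0.706, 0.001, 0.708, 0.001]
wrist_force: [1.6, 0.2, -5.5]
finger_gap: 0.0486
```

{"method": "drive_tool", "body": {
  "moves": [
    [[0,-0.06,0,0,0,0,255],[0,-0.12,0,0,0,0,255],[0,-0.125,0,0,0,0,255],[0,-0.125,0,0,0,0,255],[0,-0.125,0,0,0,0,255]]
  ]
}}

```text
clock: 21.0
tcp_pos: [0.5277, -0.306, 0.1152]
orientation: [0.705, 0.001, 0.709, 0.002]
wrist_force: [0.8, -0.4, -6.0]
finger_gap: 0.0487
```

```bash
python3 - <<'E'
from h import *
s,im=look("block_spot",.004,"w16")
g=cv2.cvtColor(im,cv2.COLOR_BGR2GRAY)
for r in finder.regions_of("wrist","block_spot")[:1]:
    m=cv2.morphologyEx(r["pixels"].astype(np.uint8),cv2.MORPH_CLOSE,np.ones((9,9)))
    for th in (40,50,60): print(th,fit("wrist",(m>0)&(g<th),.004,s))
e=p2w("wrist",[[280,315]],.022+s["tcp_pos"][2]+.0008,s)[0]; print("off",(rot(s["orientation"]).as_matrix().T@(e-s["tcp_pos"])).round(4))
plan(.5265,-.4295,.05,90)
E
```

```text
block_spot 0.8 [120. 205.] 8697 {'mean': array([ 0.525 , -0.4303]), 'rect': array([ 0.526, -0.431]), 'size': array([74.2, 76. ]), 'yaw': -89.7, 'pca': -73.5, 'px': (119, 207)}
40 {'mean': array([ 0.5263, -0.4315]), 'rect': array([ 0.5265, -0.4316]), 'size': array([47. , 47.8]), 'yaw': -89.8, 'pca': 85.1, 'px': (118, 209)}
50 {'mean': array([ 0.5261, -0.4314]), 'rect': array([ 0.527 , -0.4315]), 'size': array([47.9, 48.5]), 'yaw': -89.9, 'pca': -87.0, 'px': (118, 209)}
60 {'mean': array([ 0.5263, -0.4315]), 'rect': array([ 0.527 , -0.4315]), 'size': array([47.9, 48.8]), 'yaw': -89.8, 'pca': -76.3, 'px': (118, 209)}
off [-0.0228 -0.0009  0.0012]
t 21.15 tcp [ 0.5285 -0.3064  0.1163] a0 90.1 gap 0.049 F [ 0.2  0.3 -5.7]
shift [ 0.066  -0.1232 -0.002 ] rv [ 0.002 -0.003 -0.003] | 2.2 rows 0.0 rows; j6 est -47 j6 now -38
```

View pics/w16.png

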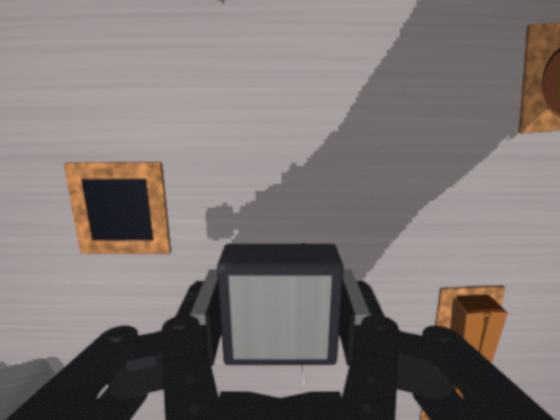

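The pad is at (118,209), square to the tool, which gives a spot of about (.5267,−.431). I'll go over it and lower.

```bash
python3 - <<'E'
from h import *
plan(.5257,-.4306,.03,90.1)
E
```

```text
t 21.15 tcp [ 0.5285 -0.3064  0.1163] a0 90.1 gap 0.049 F [ 0.2  0.3 -5.7]
shift [ 0.086  -0.1244 -0.0027] rv [-0.    -0.003 -0.003] | 2.4 rows 0.0 rows; j6 est -47 j6 now -38
```

{"method": "drive_tool", "body": {
  "moves": [
    [[0,-0.05,-0.001,0,-0.003,-0.003,255],[0,-0.1,-0.003,0,-0.003,-0.003,255],[0.04,-0.124,-0.003,0,-0.003,-0.003,255],[0.075,-0.124,-0.003,0,-0.003,-0.003,255],[0.086,-0.124,-0.003,0,-0.003,-0.003,255]]
  ]
}}

```text
clock: 21.78
tcp_pos: [0.524, -0.428, 0.0271]
orientation: [0.706, 0.001, 0.709, 0.002]
wrist_force: [-0.3, 1.4, -5.9]
finger_gap: 0.049
```

```bash
python3 - <<'E'
from h import *
im=cams.read_camera("wrist");cv2.imwrite("pics/w17.png",im)
plan(.5257,-.4306,.004,90.1)
E
```

```text
t 21.82 tcp [ 0.5242 -0.428   0.027 ] a0 90.2 gap 0.0489 F [-1.   0.5 -5.7]
shift [ 0.023  -0.0027  0.0016] rv [ 0.001 -0.004 -0.003] | 0.4 rows 0.0 rows; j6 est -46 j6 now -46
```

View pics/w17.png

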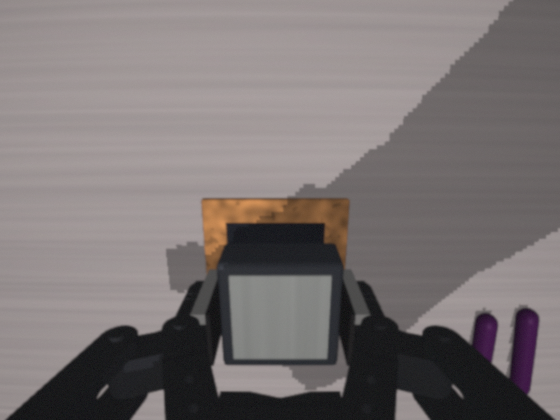

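{"method": "drive_tool", "body": {
  "moves": [
    [[0.008,-0.0025,0.0015,0,-0.004,-0.003,255],[0.017,-0.0025,0.0015,0,-0.004,-0.003,255],[0.023,-0.0025,0.0015,0,-0.004,-0.003,255],[0.023,-0.0025,0.0015,0,-0.004,-0.003,255],[0.023,-0.0025,0.0015,0,-0.004,-0.003,255]]
  ]
}}

```text
clock: 22.45
tcp_pos: [0.5261, -0.4305, 0.0049]
orientation: [0.708, -0.001, 0.707, 0.001]
wrist_force: [-0.7, 2.0, 0.7]
finger_gap: 0.0486
```

{"method": "drive_tool", "body": {
  "moves": [
    [[0,0,0,0,0,0,90],[0,0,0,0,0,0,30],[0,0,0,0,0,0,0],[-0.03,0,0,0,0,0,0],[-0.085,0,0,0,0,0,0]]
  ]
}}

```text
clock: 23.08
tcp_pos: [0.5245, -0.4291, 0.0879]
orientation: [0.706, 0.0, 0.708, 0.002]
wrist_force: [1.1, 0.2, -0.4]
finger_gap: 0.0853
```

```bash
python3 - <<'E'
from h import *
look("block_mid",.026,"w18")
plan(.45,-.25,.25,90.1)
E
```

```text
block_mid 0.87 [274. 234.] 6220 {'mean': array([ 0.526 , -0.4317]), 'rect': array([ 0.5265, -0.4316]), 'size': array([49.8, 54.4]), 'yaw': 0.1, 'pca': 2.8, 'px': (277, 236)}
t 23.18 tcp [ 0.5291 -0.4337  0.0971] a0 90.2 gap 0.0853 F [-0.2 -0.8  1.1]
shift [-0.1552  0.1826 -0.0771] rv [0.001 0.009 0.009] | 4.0 rows 0.1 rows; j6 est -36 j6 now -46
```

View pics/w18.png

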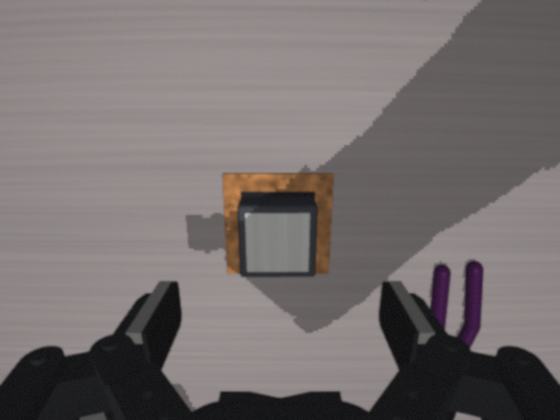

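```bash
python3 - <<'E'
from h import *
plan(.25,-.42,.25,90.1)
E
```

```text
t 23.18 tcp [ 0.5291 -0.4337  0.0971] a0 90.2 gap 0.0853 F [-0.2 -0.8  1.1]
shift [-0.1556  0.0131 -0.2776] rv [0.001 0.009 0.009] | 5.1 rows 0.1 rows; j6 est -66 j6 now -46
```

{"method": "drive_tool", "body": {
  "moves": [
    [[-0.05,0,-0.01,0,0,0,0],[-0.1,0,-0.04,0,0,0,0],[-0.13,0,-0.09,0,0,0,0],[-0.155,0.005,-0.14,0,0,0,0],[-0.155,0.01,-0.2,0,0,0,0]]
  ]
}}

```text
clock: 23.8
tcp_pos: [0.3271, -0.4242, 0.2526]
orientation: [0.711, -0.006, 0.703, -0.004]
wrist_force: [-0.2, -1.2, -0.4]
finger_gap: 0.0852
```

{"method": "drive_tool", "body": {
  "moves": [
    [[0,0,-0.05,0,0,0,0],[0,0,-0.075,0,0,0,0],[0,0,-0.075,0,0,0,0],[0,0,-0.075,0,0,0,0],[0,0,-0.075,0,0,0,0]]
  ]
}}

```text
clock: 24.42
tcp_pos: [0.2531, -0.4245, 0.2515]
orientation: [0.711, -0.007, 0.703, -0.003]
wrist_force: [0.4, 0.3, -0.7]
finger_gap: 0.0852
```

```bash
python3 - <<'E'
from h import *
im=cams.read_camera("top")
for n,dz in (("brush",.042),("clamp",.028),("tin",.030),("block",.026)):
    for r in finder.regions_of("top",n+"_mid"):
        if r["conf"]>.3: print(n,round(r["conf"],2),fit("top",r["pixels"],dz))
    for r in finder.regions_of("top",n+"_spot")[:1]:
        print("  spot",round(r["conf"],2),fit("top",r["pixels"],.004))
for r in finder.regions_of("top","ringstand")[:1]: print(fit("top",r["pixels"],.02))
cv2.imwrite("pics/topF.png",cv2.resize(im[100:300,100:450],(788,450),interpolation=cv2.INTER_CUBIC))
cv2.imwrite("pics/sceneF.png",cams.read_camera("scene"))
E
```

```text
brush 0.79 {'mean': array([0.6671, 0.1353]), 'rect': array([0.6681, 0.1344]), 'size': array([ 51.1, 134. ]), 'yaw': -28.4, 'pca': -27.0, 'px': (229, 147)}
  spot 0.57 {'mean': array([0.6534, 0.127 ]), 'rect': array([0.6583, 0.1237]), 'size': array([ 57.3, 154.2]), 'yaw': -43.1, 'pca': -37.9, 'px': (233, 155)}
clamp 0.74 {'mean': array([ 0.6655, -0.14  ]), 'rect': array([ 0.6664, -0.14  ]), 'size': array([ 33.5, 134.5]), 'yaw': 0.5, 'pca': 1.0, 'px': (328, 151)}
clamp 0.72 {'mean': array([ 0.3565, -0.3769]), 'rect': array([ 0.3556, -0.3779]), 'size': array([ 26.1, 101.1]), 'yaw': 68.4, 'pca': 69.4, 'px': (413, 263)}
  spot 0.58 {'mean': array([ 0.6696, -0.1201]), 'rect': array([ 0.6702, -0.1199]), 'size': array([ 11.5, 139.8]), 'yaw': 0.5, 'pca': 0.8, 'px': (320, 151)}
tin 0.79 {'mean': array([ 0.4304, -0.0963]), 'rect': array([ 0.4305, -0.0965]), 'size': array([46.5, 52.1]), 'yaw': -89.0, 'pca': 88.3, 'px': (311, 235)}
tin 0.62 {'mean': array([0.3717, 0.3698]), 'rect': array([0.3716, 0.3687]), 'size': array([46.7, 50.4]), 'yaw': -87.5, 'pca': -73.7, 'px': (142, 252)}
  spot 0.69 {'mean': array([ 0.4266, -0.0941]), 'rect': array([ 0.4293, -0.0954]), 'size': array([74.1, 75.9]), 'yaw': 5.0, 'pca': 19.8, 'px': (310, 236)}
block 0.88 {'mean': array([ 0.5269, -0.4243]), 'rect': array([ 0.5269, -0.4247]), 'size': array([45., 52.]), 'yaw': -88.9, 'pca': -85.2, 'px': (429, 202)}
block 0.71 {'mean': array([ 0.5092, -0.4084]), 'rect': array([ 0.5226, -0.4199]), 'size': array([64.5, 71.2]), 'yaw': -89.0, 'pca': 52.3, 'px': (423, 208)}
  spot 0.68 {'mean': array([ 0.5196, -0.4169]), 'rect': array([ 0.5263, -0.4272]), 'size': array([69.9, 70. ]), 'yaw': -0.6, 'pca': 16.2, 'px': (424, 205)}
{'mean': array([ 0.6413, -0.0012]), 'rect': array([ 0.6421, -0.0019]), 'size': array([36.5, 37.1]), 'yaw': 1.1, 'pca': -30.8, 'px': (278, 159)}
```

View pics/topF.png

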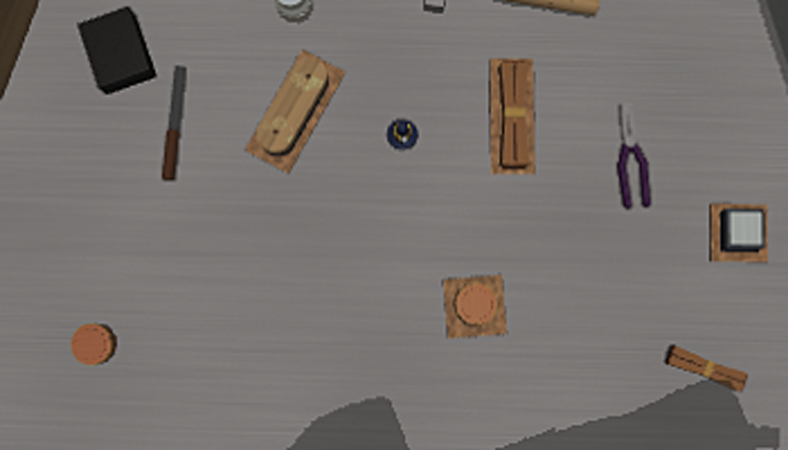

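View pics/sceneF.png

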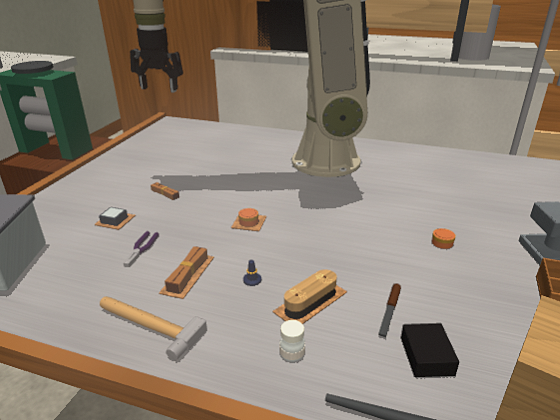

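All four are on their pads and the ring stand hasn't moved. The 3–5 mm offsets in the top view match its slant across the objects' visible sides, and the wrist views agree to about 2 mm. I'll hand in now.

```bash
python3 -c "
from workcell import env
print(env.hand_in())"
```

```text
the job is handed in; nothing more can be done
None
```

I set the brush, the larger clamp, the right-hand tin and the steel block on their own pads, upright, let go of everything and backed the arm off. I handed in at about 25 s.

**Last checks:**
- **Position:** After each release, the wrist camera put the brush, tin and block within about 2 mm of their spots and the clamp within about 4 mm. The brush, clamp and block were turned less than 1° off their outlines.
- **Bystander:** The ring stand had not moved, at (.642, −.002) before and after.
- **Look-alikes:** The other tin and the small clamp were left in place.
- **Forces:** The highest wrist force I read was about 10 N, when the clamp touched its pad.

**Disagreement:** The final top-camera fits were 3–5 mm off, most for the block's y. That is about the bias I would expect from its slanted view of the objects' sides. The top camera's fits of the brush and clamp pads at the end were unusable because the objects hide them, so I compared with the earlier pad measurements.

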